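Open the mask exposure unit and clamp the mask frame square

ROBOT

A 6-joint arm with a two-finger parallel gripper is mounted at the origin on the work surface. World frame = base frame: x ahead of the robot, y to its left, z up, the work surface at z = 0. Lengths are in m, angles in rad, forces in N, time in s.
With the tool pointing down it reaches from about 0.25 to 0.8 m from the base axis. Payload 8.5 kg.
Tool frame: the origin (TCP) lies on the mounting face of the last link; the fingertips stand 173 mm ahead of it and the grasp point (between the pads) lies 155 mm ahead of it (arm.tip_extent is the distance from the TCP to the fingertips, in m); z points along the fingers, x is the direction in which the jaws open and shut, and the axes are right-handed (so a half turn about z gives the same grasp; the last joint's range is limited). The gripper opens to 85 mm and grips with 20 to 120 N. Pads are 22 mm wide; open, the fingers measure 114 mm over their backs; the gripper's body (76 mm by 85 mm) begins 54 mm behind the grasp point. The pads swing forward as they close: fully open they stand 13 mm farther back than shut.
Start: joints at [1.186, 0.238, -0.013, 1.319, 0, 1.571], TCP at [0.197, 0.487, 0.405] pointing down, gripper open.
Joint ranges: [-2.66, 2.66], [-1.03, 1.9], [-1.14, 1.46], [-1.82, 2.27], [-1.45, 1.34], [-3.14, 3.14]. Speed limits (rad/s): [2.22, 2.22, 2.79, 3.14, 3.14, 3.14].

INTERFACE

Orientations are given as a 3x3 rotation matrix whose columns are the frame's x, y, z axes.
In Python, from rig import arm gives the robot as it stands. The module is installed in compiled form; this text tells all that it offers.
- The arm moves only by the tool arm_command, never from a script. Its argument "deltas" is a list of rows, each a list of 7 numbers: the shift along the tool's x, y, z in units of 40 mm (1.0 is 40 mm), then the turn, a rotation vector about the tool's x, y, z in units of 6 degrees (1.0 is 6 degrees), then the opening, from 0 (shut) to 1 (fully open). A call has 1 to 8 rows; each row is the pose to reach, as a shift and turn from the pose commanded when the call began, along the tool's axes at that moment; what a row does not reach only later rows make up. A row lasts 1/12 s, in which the tool goes at most 41.7 mm and 7.16 degrees, less where a joint would pass 70% of its speed; a pose out of reach is approached as far as the arm can. A call with a gripper value outside its range is refused whole. The fingers move at their own pace and stop on an object; the grip force is fixed at half the most. Time passes only in rows, so rows that repeat a pose let the fingers close. It gives the time, the measured TCP pose, the force and the opening at its end, in the units of the state.
- arm.observe(): the state, without advancing time (a new reading comes with each control period).
- arm.grab_frame(name): name is "scene" or "side" or "wrist"; returns the picture (420x560x3 uint8, red, green, blue); there is no depth.
- arm.calibration(name): a dict with "mtx" (3x3 intrinsics, pixels), "eye" and "attitude" of the camera in the world. Camera axes: x right, y down, z forward; pixel columns grow to the right and rows downward; lengths in m; the calibration is good to about 2 mm. A picture is of the moment at which its call begins: read the wrist's pose just before it. calibration takes no time and is no camera call; for the wrist camera it gives the pose at the moment of the call.
- arm.hand_in(): hands the job in, once; it reports no verdict.
The state is a dict: "clock": time; "q": joint angles; "dq": joint speeds; "effort": joint torques, N m; "tool_pos": TCP position; "eef_rot": TCP orientation; "contact_force": force on the tool from outside, world axes, zero at the start; "moment": the same for the moment, N m; "opening": finger opening in m.
Only numpy, scipy, OpenCV 4.12 (cv2) and the standard library are available. Lean on these libraries where they do the work, as an engineer would, in place of code of your own. Each camera call takes 0.05 s, during which the arm holds its last target. There are 200 camera calls.

TASK

Swing the lid of the exposure unit up and back until it goes over and stays open by itself, never letting it slam. Then gently push the mask frame lying on the bed fully home against the rear fence, and slide the slide jaw over until it holds the frame flush against the fixed jaw. Leave everything else on the table where it is.

Things in the scene. Friction and masses are not known exactly. Their poses are not given: they have to be found in the camera images.
- unit: Fixed grey bench-top exposure unit with a lid. Origin: under it at table height; x points from its front to its rear (hinge side), y to its left, z up; offsets below are in this frame, in mm. Housing x -105..120, y -185..185. Its flat black bed, 80 above the table and without a rim, carries two fixed steel stops and a slide jaw.
- rear_fence (a point): Middle of the foot of the rear fence's front face, at (70, 0, 80) of the unit: a fixed steel bar 10 mm high along y from -65 to 65. The mask frame's rear side belongs flush against this face.
- fixed_jaw (a point): Middle of the foot of the fixed jaw's face, at (0, 60, 80) of the unit: a fixed steel bar 10 mm high along x from -55 to 55. Its face looks to -y; the mask frame's left side belongs flush against it.
- lid (a joint): Hinge angle of the lid, rad: 0 shut, 1.85 leaning back on its stop. Shallow grey cover, 222 deep, 352 wide, 44 mm high, amber window, 0.55 to 0.85 kg. The hinge is damped, without spring: let go below about 1.3 rad (balance point) it falls shut and slams (over 1.8 rad/s) unless nearly shut; beyond that it sinks back on its stop by itself at under 1.7 rad/s.
- lid_hinge (a point): Point on the lid's hinge line, mid-width, at (122, 0, 82) of the unit. The hinge line runs along the unit's y. Does not move with the lid.
- lid_lip (a point): Middle of the lower front edge of the lid's finger lip; turns with the lid. Shut, it lies 254 mm in front of the hinge line and 20 above it (102 above the table). The lip is 200 mm wide (y), 8 thick, juts out 32 mm level from the lid's front wall and 27 mm in front of the housing, with nothing beneath, so closed fingers tilted forward can get under it and push up.
- mask_frame: Loose square aluminium frame, 110 x 110 x 8 mm, holding a dark patterned plate, about 0.2 kg, lying flat on the bed under the lid, up to 0.11 rad askew. Origin: centre of its underside. Fully home its origin is at (15, 5, 80) of the unit. The plate is brittle: pushing the frame, or squeezing it with the jaw, at over 40 N cracks it.
- jaw (a joint): Travel of the slide jaw along the unit's +y, m, 0 to 0.090. A steel bar on the bed, 100 mm long (x -50..50), 18 wide, 12 high; its face towards the frame is at y = -130 mm + travel, so it touches a frame that is home at travel 0.080. About 1.5 N of friction; stays where it is left.
- jaw_plate (a point): On the rear (-y) side of the slide jaw, mid-length, 21 mm above the bed: centre of the upright thumb plate (44 mm along x, 8 thick, 12 to 32 mm above the bed) by which the jaw is pushed. The bar's rear side lies in the same plane.
- tweezers: Bystander: steel wafer tweezers, 130 mm long, lying flat on the table near the unit's front. Origin near its middle.
- wafer_shipper: Bystander: round white wafer shipper, 116 mm across, 17 mm high, left of the unit. Origin: centre of its underside.
- wash_bottle: Bystander: white bottle, 64 mm across, 170 mm high, right of the unit. Origin: centre of its underside.
- beaker: Bystander: white beaker, 72 mm across, 85 mm high, right of the unit. Origin: centre of its underside.
- mask_box: Bystander: flat black and grey mask box, 154 mm square, 39 mm high, left. Origin: centre of its underside.
- loupe: Bystander: black loupe, 46 mm across, 45 mm high, right front. Origin: centre of its underside.

How it is judged:
On the way:
1. the lid has gone over and rests open against its stop (value of joint lid above 1.75 rad and velocity of joint lid between -0.15 and 0.15 rad/s), for 0.2 s.
At the end, for the whole second after the job is handed in: The lid rests open by itself (over 1.75 rad); the mask frame lies flat on the bed, within 1.5 mm of both the rear fence and the fixed jaw and square to them within 0.03 rad, at rest; the slide jaw is closed on it to within 1.5 mm (travel over 0.0785 m) (value of joint lid above 1.75 rad and velocity of joint lid between -0.1 and 0.1 rad/s and x of mask_frame in the frame of unit between 0.0135 and 0.0165 m and y of mask_frame in the frame of unit between 0.0035 and 0.0065 m and z of mask_frame in the frame of unit below 0.083 m and angle between the x axis of mask_frame and the x axis of unit, either way round below 0.03 rad and value of joint jaw above 0.0785 m and linear speed of mask_frame below 0.01 m/s); the robot touches nothing.
It fails at once if the lid slams (turns faster than 1.8 rad/s either way) (velocity of joint lid above 1.8 rad/s or velocity of joint lid below -1.8 rad/s).
It fails at once if the mask frame is pushed by the robot with more than 40 N (contact force between any of the fingers, the arm and mask_frame above 40 N).
It fails at once if the mask frame is squeezed between the jaw or fingers and its stops with more than about 40 N (over 80 N summed over all it touches) (contact force between mask_frame and anything else above 80 N).
It fails at once if a bystander is moved by more than 25 mm (distance of any of tweezers, wafer_shipper, wash_bottle, beaker, mask_box, loupe from where it was at the start of the episode above 0.025 m).
It also fails if it takes over 61 s, if anything falls off the work surface, if the arm or the gripper's body presses on something with over 40 N, if the wrist force passes 120 N, or if a joint passes its speed limit or range.

## Working session

There is one attempt and no reset: what is moved stays moved. The work goes in short steps, Python scripts to look and compute and a tool call to move; the robot and the scene stay as the last step left them, time stands still between calls to the robot, and variables do not carry over. Pictures are saved under pics/ and viewed, about 8 in all and at most 12, crops included, and the job is handed in when it is done.

Besides the shell and the picture viewer there is one more tool, called as name(argument=value, ...) on one line, values as JSON. arm_command: Moves the arm, as the interface text tells. Its arguments: {"type":"object","properties":{"deltas":{"type":"array","items":{"type":"array","items":{"type":"number"}}}},"required":["deltas"]}

```bash
mkdir -p pics
python3 - <<'E'
from rig import arm
import cv2
s=arm.observe(); print(s['clock'],s['tool_pos'],s['eef_rot'],s['opening'],arm.tip_extent)
for n in ['scene','side']:
    cv2.imwrite(f'pics/{n}0.png',arm.grab_frame(n)[:,:,::-1]); c=arm.calibration(n); print(n,c['mtx'],c['eye'],c['attitude'])
E
```

```text
0.0 [0.19698826 0.48645882 0.40405689] [[ 3.75328318e-01  9.26891753e-01 -5.75518885e-04]
 [ 9.26890732e-01 -3.75328759e-01 -1.37618183e-03]
 [-1.49158038e-03 -1.69231076e-05 -9.99998887e-01]] 0.0853925466796321 0.1734
scene [[464.94151698   0.         282.6171479 ]
 [  0.         464.94151698 210.17446702]
 [  0.           0.           1.        ]] [1.49299842 0.85935997 0.9358648 ] [[-0.6450089   0.42416132 -0.63564982]
 [ 0.7641352   0.3664938  -0.53082925]
 [ 0.00780448 -0.82811199 -0.56050836]]
side [[536.812198     0.         280.05685616]
 [  0.         536.812198   200.68342477]
 [  0.           0.           1.        ]] [ 0.25347598 -0.90485728  1.21841046] [[ 0.96542723 -0.18643775  0.18218462]
 [-0.26049446 -0.71586076  0.64783177]
 [ 0.00963852 -0.67289252 -0.73967747]]
```

View pics/scene0.png

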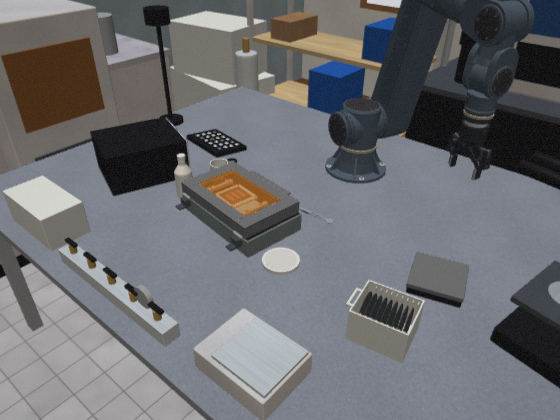

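View pics/side0.png

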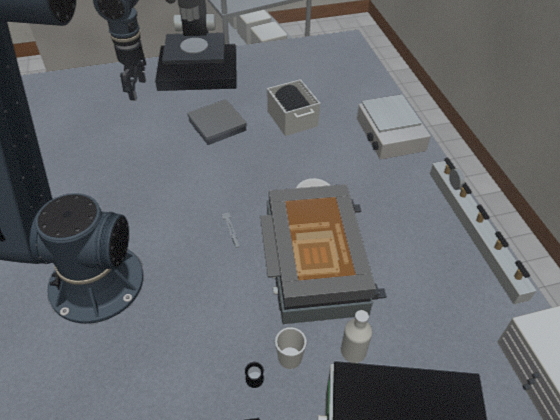

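Run:
```python
import cv2
a=cv2.imread('pics/side0.png')[175:325,215:400]; cv2.imwrite('pics/s1.png',cv2.resize(a,None,fx=4,fy=4,interpolation=cv2.INTER_CUBIC))
a=cv2.imread('pics/scene0.png')[150:260,170:330]; cv2.imwrite('pics/c1.png',cv2.resize(a,None,fx=5,fy=5,interpolation=cv2.INTER_CUBIC))
```

```text
(no output)
```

View pics/s1.png

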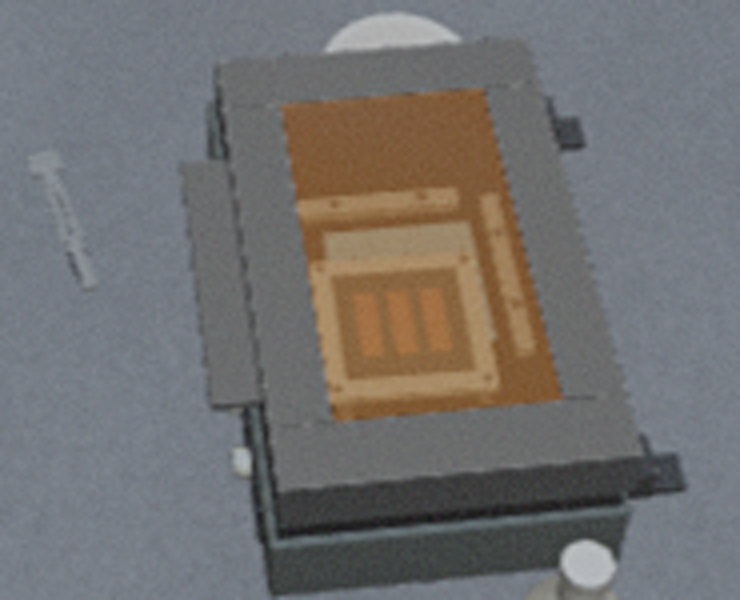

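View pics/c1.png

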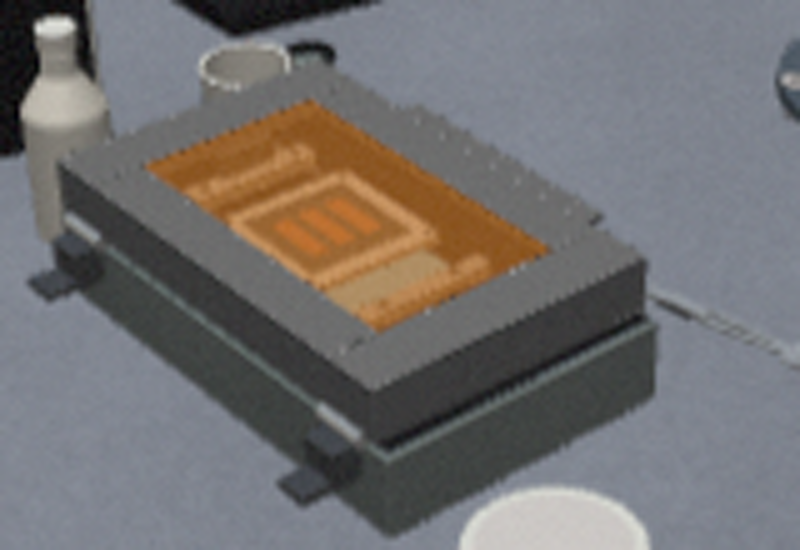

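```bash
cat > h.py <<'E'
import numpy as np
from rig import arm
def proj(c,P):
    p=(np.asarray(P)-c['eye'])@c['attitude']; q=p@c['mtx'].T; return q[:,:2]/q[:,2:]
def W(u,P):
    P=np.asarray(P,float)/1000; c,s=np.cos(u[2]),np.sin(u[2]); R=np.array([[c,-s,0],[s,c,0],[0,0,1]]); return P@R.T+[u[0],u[1],0]
def ray(c,px,z):
    d=np.array([(px[0]-c['mtx'][0,2])/c['mtx'][0,0],(px[1]-c['mtx'][1,2])/c['mtx'][1,1],1]); d=c['attitude']@d; return c['eye']+d*(z-c['eye'][2])/d[2]
E
python3 - <<'E'
from h import *
from scipy.optimize import least_squares
S=np.array([(217,65),(530,40),(278,490),(643,455),(181,162),(212,408)])/4+[215,175]
PS=[(-100,176,126),(122,176,126),(-100,-176,126),(122,-176,126),(-132,100,110),(-132,-100,110)]
C=np.array([(60,165),(372,390),(648,262),(600,215)])/5+[170,150]
PC=[(122,-176,126),(122,176,126),(-100,176,126),(-132,100,110)]
cs,cc=arm.calibration('side'),arm.calibration('scene')
f=lambda u:np.r_[proj(cs,W(u,PS))-S,proj(cc,W(u,PC))-C].ravel()
r=least_squares(f,[.55,0,0]); print(r.x,r.fun.reshape(-1,2).round(1))
u=r.x
c,s=np.cos(u[2]),np.sin(u[2])
for p in [(312,262),(478,250),(498,385),(332,395)]:
    w=ray(cs,np.array(p)/4+[215,175],.088)[:2]-u[:2]; print('frame',1000*np.array([c*w[0]+s*w[1],-s*w[0]+c*w[1]]))
for n,p in dict(tw1=(45,160),tw2=(88,285)).items(): print(n,ray(cs,np.array(p)/4+[215,175],0))
print('lip',W(u,[(-132,0,102),(-132,100,102),(-132,-100,102)]))
for n,p in dict(bottletop=(361,318),beaker=(291,349),loupe=(255,376)).items(): print(n,ray(cs,p,dict(bottletop=.17,beaker=.04,loupe=.03)[n]))
E
```

```text
[ 0.57578629 -0.09009333 -0.14520675] [[-0.5 -1.1]
 [-0.9 -1.1]
 [-0.3  0.2]
 [ 0.3  0. ]
 [-0.3 -0.3]
 [-0.5 -0.9]
 [-1.7 -1.1]
 [-0.9  0.2]
 [-0.9 -1.1]
 [-0.  -0.4]]
frame [-51.41713704  20.72055535]
frame [60.65518345 18.50855025]
frame [ 52.98798511 -90.65492941]
frame [-53.13941665 -86.45513616]
tw1 [0.38268089 0.14693264 0.        ]
tw2 [0.3893209  0.02389816 0.        ]
lip [[ 0.44517546 -0.07099332  0.102     ]
 [ 0.45964516  0.02795428  0.102     ]
 [ 0.43070576 -0.16994092  0.102     ]]
bottletop [ 0.5933753  -0.36944091  0.17      ]
beaker [ 0.44493886 -0.33852554  0.04      ]
loupe [ 0.34785792 -0.37719102  0.03      ]
```

```bash
cat >> h.py <<'E'
from scipy.spatial.transform import Rotation as Ro
U=np.array([0.57579,-0.09009,-0.14521]); T=0.1734
np.set_printoptions(suppress=True,precision=3)
def pose(tip,phi,u=None):
    "tip in unit frame mm, phi deg below horizontal; tool x = unit y"
    u=U if u is None else u
    f=np.radians(phi); z=np.array([np.cos(f),0,-np.sin(f)]); x=np.array([0,1.,0]); y=np.cross(z,x)
    Rz=Ro.from_euler('z',u[2]).as_matrix(); R=Rz@np.c_[x,y,z]
    return W(u,[tip])[0]-T*R[:,2],R
def delta(p,R,s=None):
    s=s or arm.observe(); R0=s['eef_rot']
    return np.r_[R0.T@(p-s['tool_pos'])/.04, np.degrees(Ro.from_matrix(R0.T@R).as_rotvec())/6]
def lidpose(th,y=0,back=15,gap=0,half=11):
    "finger under the lip edge for lid angle th rad"
    phi=40+np.degrees(th)*50/83; f=np.radians(phi)
    e=np.array([122-254*np.cos(th)+20*np.sin(th),y,82+254*np.sin(th)+20*np.cos(th)])
    return e+back*np.array([np.cos(f),0,-np.sin(f)])-(half+gap)*np.array([np.sin(f),0,np.cos(f)]),phi
def st():
    s=arm.observe(); print('t',round(s['clock'],2),'q',np.round(s['q'],3),'p',s['tool_pos'].round(4),'F',np.round(s['contact_force'],1)); print('tip unit mm',unit(s['tool_pos']+T*s['eef_rot'][:,2]).round(1),'z',s['eef_rot'][:,2].round(3)); return s
def unit(w,u=None):
    u=U if u is None else u
    R=Ro.from_euler('z',u[2]).as_matrix(); return 1000*(R.T@(np.asarray(w)-[u[0],u[1],0]))
E
python3 - <<'E'
from h import *
for b,g in [(-60,20),(15,8),(15,-3)]:
    t,f=lidpose(0,back=b,gap=g); p,R=pose(t,f); print(t,f,p,delta(p,R))
E
```

```text
[-197.889    0.     116.82 ] 40.0 [ 0.249 -0.042  0.228] [-11.762   6.155   4.412  -8.293   1.01   -2.136]
[-132.722    0.      77.803] 40.0 [ 0.313 -0.052  0.189] [-11.374   7.738   5.387  -8.293   1.01   -2.136]
[-125.652    0.      86.23 ] 40.0 [ 0.32  -0.053  0.198] [-11.332   7.909   5.176  -8.293   1.01   -2.136]
```

arm_command(deltas=[[-2,1.2,0.8,-1.2,0.15,-0.3,0],[-4,2.4,1.6,-2.4,0.3,-0.6,0],[-5,3.5,2,-3.6,0.45,-0.9,0],[-6,4.5,2.5,-4.8,0.6,-1.2,0],[-7,5.5,3,-6,0.7,-1.5,0],[-8,6.2,3.5,-7.2,0.85,-1.8,0],[-9,6.5,4,-8.3,1,-2.1,0],[-10,6.7,4.2,-8.3,1,-2.1,0]])

```text
clock: 0.77
tool_pos: [0.269, 0.19, 0.2991]
eef_rot: [[0.147, 0.631, 0.761], [0.989, -0.095, -0.113], [0.001, 0.77, -0.639]]
contact_force: [1.9, 1.5, -0.8]
opening: -0.0
```

Run:
```python
from h import *
st()
for b,g in [(-40,10),(15,8),(15,-3)]:
    t,f=lidpose(0,back=b,gap=g); p,R=pose(t,f); print(t,f,p,delta(p,R))
```

```text
t 0.77 q [ 0.886 -0.2   -0.956  0.261 -0.722  0.821] p [0.269 0.19  0.299] F [ 1.9  1.5 -0.8]
tip unit mm [-210.7  232.6  188.4] z [ 0.761 -0.113 -0.639]
[-176.14     0.     111.625] 40.0 [ 0.27  -0.045  0.223] [-5.82  -0.886  1.897  0.053  0.011 -0.025]
[-132.722    0.      77.803] 40.0 [ 0.313 -0.052  0.189] [-5.818 -0.844  3.272  0.053  0.011 -0.025]
[-125.652    0.      86.23 ] 40.0 [ 0.32  -0.053  0.198] [-5.817 -0.569  3.274  0.053  0.011 -0.025]
```

arm_command(deltas=[[-0.9,-0.2,0.2,0,0,0,0],[-1.8,-0.4,0.5,0,0,0,0],[-2.7,-0.6,0.8,0,0,0,0],[-3.6,-0.8,1.2,0,0,0,0],[-4.5,-0.9,1.5,0,0,0,0],[-5.4,-0.95,1.8,0,0,0,0],[-5.8,-0.9,2.0,0,0,0,0],[-5.8,-0.9,2.1,0,0,0,0]])

```text
clock: 1.43
tool_pos: [0.2973, -0.0247, 0.2885]
eef_rot: [[0.151, 0.659, 0.737], [0.989, -0.101, -0.112], [0.0, 0.745, -0.667]]
contact_force: [1.4, 1.4, 0.2]
opening: 0.0002
```

Run:
```python
from h import *
st()
for b,g in [(-40,10),(15,8),(15,-3)]:
    t,f=lidpose(0,back=b,gap=g); p,R=pose(t,f); print(t,f,p,delta(p,R))
```

```text
t 1.43 q [-0.049 -0.365 -1.141 -0.043 -0.076  0.069] p [ 0.297 -0.025  0.288] F [1.4 1.4 0.2]
tip unit mm [-155.9   23.7  172.8] z [ 0.737 -0.112 -0.667]
[-176.14     0.     111.625] 40.0 [ 0.27  -0.045  0.223] [-0.615 -1.614  0.648 -0.305  0.043 -0.042]
[-132.722    0.      77.803] 40.0 [ 0.313 -0.052  0.189] [-0.609 -1.52   2.02  -0.305  0.043 -0.042]
[-125.652    0.      86.23 ] 40.0 [ 0.32  -0.053  0.198] [-0.607 -1.245  2.011 -0.305  0.043 -0.042]
```

```bash
sed -i 's|phi=40+np.degrees(th)\*50/83|phi=56+np.degrees(th)*34/83|; s/back=15/back=19/' h.py
python3 - <<'E'
from h import *
for b,g in [(-30,10),(19,8),(19,-3)]:
    t,f=lidpose(0,back=b,gap=g); p,R=pose(t,f); print(t,f,p,delta(p,R))
E
```

```text
[-166.186    0.     115.128] 56.0 [ 0.315 -0.052  0.259] [-0.608 -0.183  0.904  2.361  0.037 -0.048]
[-137.127    0.      75.624] 56.0 [ 0.344 -0.056  0.219] [-0.603 -0.434  2.104  2.361  0.037 -0.048]
[-128.008    0.      81.775] 56.0 [ 0.353 -0.058  0.226] [-0.602 -0.168  2.171  2.361  0.037 -0.048]
```

arm_command(deltas=[[-0.3,0,0.2,1.1,0,0,0],[-0.6,0,0.3,2.3,0,0,0],[-0.6,-0.2,0.6,2.4,0,0,0],[-0.6,-0.2,0.9,2.4,0,0,0],[-0.6,-0.2,0.9,2.4,0,0,0]])

```text
clock: 1.85
tool_pos: [0.3156, -0.0506, 0.2567]
eef_rot: [[0.152, 0.824, 0.545], [0.988, -0.127, -0.084], [0.0, 0.552, -0.834]]
contact_force: [-0.1, -0.4, 0.2]
opening: 0.0001
```

Run:
```python
from h import *
st()
for b,g in [(-30,10),(19,8),(19,-3)]:
    t,f=lidpose(0,back=b,gap=g); p,R=pose(t,f); print(t,f,p,delta(p,R))
```

```text
t 1.85 q [-0.161 -0.213 -1.027  0.172  0.005 -0.007] p [ 0.316 -0.051  0.257] F [-0.1 -0.4  0.2]
tip unit mm [-167.5    0.7  112. ] z [ 0.545 -0.084 -0.834]
[-166.186    0.     115.128] 56.0 [ 0.315 -0.052  0.259] [-0.035  0.031 -0.046 -0.084  0.036 -0.059]
[-137.127    0.      75.624] 56.0 [ 0.344 -0.056  0.219] [-0.03   0.092  1.178 -0.084  0.036 -0.059]
[-128.008    0.      81.775] 56.0 [ 0.353 -0.058  0.226] [-0.028  0.367  1.176 -0.084  0.036 -0.059]
```

arm_command(deltas=[[0,0,0.4,0,0,0,0],[0,0,0.8,0,0,0,0],[0,0.07,1.18,0,0,0,0],[0,0.07,1.18,0,0,0,0],[0,0.2,1.18,0,0,0,0],[0,0.3,1.18,0,0,0,0],[0,0.4,1.18,0,0,0,0],[0,0.4,1.18,0,0,0,0]])

```text
clock: 2.52
tool_pos: [0.352, -0.0556, 0.2266]
eef_rot: [[0.15, 0.826, 0.543], [0.989, -0.126, -0.082], [0.0, 0.549, -0.836]]
contact_force: [-8.1, 1.7, -2.5]
opening: 0.0002
```

Run:
```python
from h import *
st()
for th in np.arange(0,0.46,.05):
    t,f=lidpose(th); p,R=pose(t,f); print(round(th,2),t,delta(p,R))
import cv2
a=arm.grab_frame('side')[150:330,200:440,::-1]; cv2.imwrite('pics/s2.png',cv2.resize(a,None,fx=3,fy=3))
```

```text
t 2.52 q [-0.158 -0.067 -1.035  0.021  0.004 -0.006] p [ 0.352 -0.056  0.227] F [-8.1  1.7 -2.5]
tip unit mm [-131.2    1.3   81.8] z [ 0.543 -0.082 -0.836]
0.0 [-130.495    0.      80.097] [-0.044 -0.059  0.045 -0.113  0.027 -0.046]
0.05 [-129.627    0.      92.741] [-0.043  0.221 -0.208  0.083  0.026 -0.046]
0.1 [-128.127    0.     105.312] [-0.042  0.514 -0.448  0.279  0.026 -0.046]
0.15 [-126.002    0.     117.779] [-0.042  0.818 -0.676  0.474  0.025 -0.047]
0.2 [-123.256    0.     130.111] [-0.041  1.134 -0.89   0.67   0.025 -0.047]
0.25 [-119.897    0.     142.277] [-0.04   1.46  -1.091  0.865  0.024 -0.047]
0.3 [-115.936    0.     154.247] [-0.039  1.795 -1.278  1.061  0.024 -0.047]
0.35 [-111.382    0.     165.99 ] [-0.037  2.14  -1.45   1.256  0.023 -0.048]
0.4 [-106.249    0.     177.478] [-0.036  2.492 -1.607  1.452  0.023 -0.048]
0.45 [-100.549    0.     188.683] [-0.035  2.853 -1.748  1.648  0.022 -0.048]
```

View pics/s2.png

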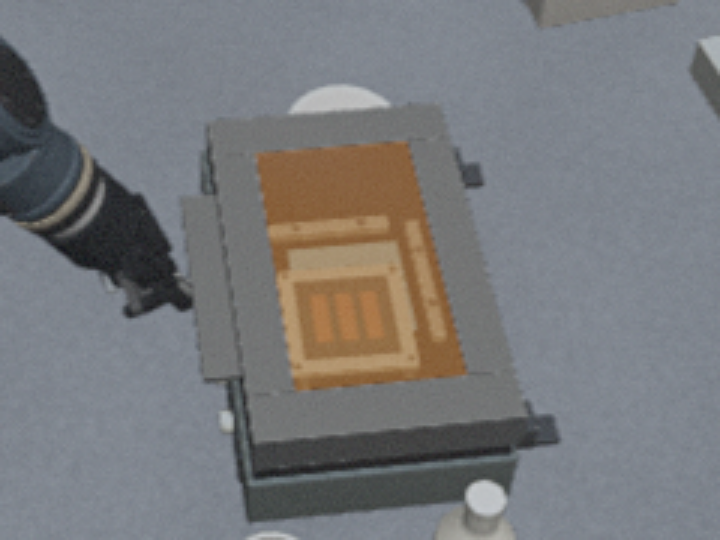

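arm_command(deltas=[[0,0.25,-0.18,0.1,0,0,0],[0,0.53,-0.43,0.28,0,0,0],[0,0.83,-0.66,0.47,0,0,0],[0,1.14,-0.88,0.67,0,0,0],[0,1.47,-1.08,0.87,0,0,0],[0,1.8,-1.27,1.06,0,0,0],[0,2.15,-1.44,1.26,0,0,0],[0,2.5,-1.6,1.45,0,0,0]])

```text
clock: 3.23
tool_pos: [0.3991, -0.0627, 0.3366]
eef_rot: [[0.15, 0.899, 0.412], [0.989, -0.137, -0.062], [0.001, 0.417, -0.909]]
contact_force: [-7.8, 2.4, 0.3]
opening: -0.0
```

Run:
```python
from h import *
st()
for th in np.arange(0.3,0.9,.05):
    t,f=lidpose(th); p,R=pose(t,f); print(round(th,2),t,delta(p,R))
```

```text
t 3.23 q [-0.157 -0.111 -0.645  0.607  0.003 -0.005] p [ 0.399 -0.063  0.337] F [-7.8  2.4  0.3]
tip unit mm [-106.5    1.2  179. ] z [ 0.412 -0.062 -0.909]
0.3 [-115.936    0.     154.247] [-0.04  -0.648  0.467 -0.386  0.017 -0.049]
0.35 [-111.382    0.     165.99 ] [-0.039 -0.333  0.245 -0.19   0.016 -0.049]
0.4 [-106.249    0.     177.478] [-0.038 -0.008  0.037  0.006  0.016 -0.05 ]
0.45 [-100.549    0.     188.683] [-0.036  0.327 -0.157  0.201  0.015 -0.05 ]
0.5 [-94.298   0.    199.575] [-0.035  0.672 -0.337  0.397  0.015 -0.05 ]
0.55 [-87.513   0.    210.127] [-0.033  1.024 -0.501  0.592  0.014 -0.05 ]
0.6 [-80.212   0.    220.315] [-0.032  1.385 -0.65   0.788  0.014 -0.05 ]
0.65 [-72.413   0.    230.112] [-0.03   1.753 -0.783  0.984  0.013 -0.05 ]
0.7 [-64.137   0.    239.494] [-0.028  2.127 -0.9    1.179  0.013 -0.05 ]
0.75 [-55.405   0.    248.438] [-0.026  2.507 -1.001  1.375  0.012 -0.051]
0.8 [-46.241   0.    256.921] [-0.025  2.891 -1.084  1.57   0.012 -0.051]
0.85 [-36.668   0.    264.923] [-0.023  3.279 -1.151  1.766  0.011 -0.051]
0.9 [-26.712   0.    272.424] [-0.021  3.671 -1.2    1.962  0.011 -0.051]
```

Run:
```python
from h import *
import cv2
a=arm.grab_frame('side')[100:330,180:440,::-1]; b=arm.grab_frame('scene')[80:310,130:390,::-1]
cv2.imwrite('pics/s3.png',cv2.resize(np.hstack([a,b]),None,fx=1.5,fy=1.5))
```

```text
(no output)
```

View pics/s3.png

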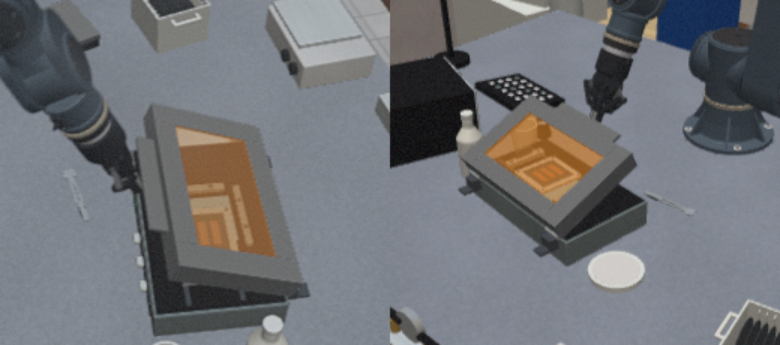

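The lid is riding up on the fingertip, about 0.4 rad open. I'll continue.

arm_command(deltas=[[0,0.33,-0.15,0.2,0,0,0],[0,0.68,-0.33,0.4,0,0,0],[0,1.03,-0.5,0.6,0,0,0],[0,1.39,-0.65,0.8,0,0,0],[0,1.76,-0.78,1.0,0,0,0],[0,2.13,-0.9,1.2,0,0,0],[0,2.51,-1.0,1.38,0,0,0],[0,2.9,-1.08,1.57,0,0,0]])

```text
clock: 4.0
tool_pos: [0.4866, -0.0761, 0.4258]
eef_rot: [[0.15, 0.953, 0.264], [0.989, -0.145, -0.04], [0.001, 0.267, -0.964]]
contact_force: [-1.5, 0.8, -1.6]
opening: -0.0003
```

Run:
```python
from h import *
st()
for th in np.arange(0.8,1.55,.05):
    t,f=lidpose(th); p,R=pose(t,f); print(round(th,2),t,delta(p,R))
```

```text
t 4.0 q [-0.156  0.054 -0.208  1.039  0.002 -0.005] p [ 0.487 -0.076  0.426] F [-1.5  0.8 -1.6]
tip unit mm [-44.1   0.8 258.7] z [ 0.264 -0.04  -0.964]
0.8 [-46.241   0.    256.921] [-0.025 -0.046  0.028  0.039  0.009 -0.052]
0.85 [-36.668   0.    264.923] [-0.023  0.327 -0.1    0.235  0.008 -0.052]
0.9 [-26.712   0.    272.424] [-0.021  0.705 -0.211  0.43   0.008 -0.052]
0.95 [-16.397   0.    279.405] [-0.019  1.089 -0.306  0.626  0.007 -0.052]
1.0 [ -5.75    0.    285.849] [-0.017  1.477 -0.383  0.821  0.007 -0.052]
1.05 [  5.201   0.    291.741] [-0.015  1.868 -0.444  1.017  0.006 -0.052]
1.1 [ 16.427   0.    297.066] [-0.013  2.263 -0.487  1.212  0.006 -0.052]
1.15 [ 27.9     0.    301.812] [-0.011  2.659 -0.513  1.408  0.005 -0.052]
1.2 [ 39.591   0.    305.965] [-0.008  3.056 -0.521  1.604  0.005 -0.052]
1.25 [ 51.468   0.    309.517] [-0.006  3.453 -0.512  1.799  0.004 -0.052]
1.3 [ 63.503   0.    312.46 ] [-0.004  3.85  -0.485  1.995  0.004 -0.053]
1.35 [ 75.663   0.    314.785] [-0.002  4.245 -0.441  2.19   0.003 -0.053]
1.4 [ 87.918   0.    316.488] [ 0.     4.638 -0.379  2.386  0.003 -0.053]
1.45 [100.236   0.    317.565] [ 0.002  5.027 -0.3    2.582  0.002 -0.053]
1.5 [112.585   0.    318.014] [ 0.005  5.413 -0.204  2.777  0.002 -0.053]
```

arm_command(deltas=[[0,0.33,-0.1,0.23,0,0,0],[0,0.7,-0.21,0.43,0,0,0],[0,1.09,-0.3,0.62,0,0,0],[0,1.48,-0.38,0.82,0,0,0],[0,1.87,-0.44,1.02,0,0,0],[0,2.26,-0.48,1.21,0,0,0],[0,2.66,-0.5,1.41,0,0,0],[0,3.05,-0.51,1.6,0,0,0]])

```text
clock: 4.67
tool_pos: [0.5977, -0.0929, 0.4785]
eef_rot: [[0.15, 0.983, 0.102], [0.989, -0.149, -0.015], [0.0, 0.103, -0.995]]
contact_force: [-1.8, 1.3, 0.3]
opening: -0.0001
```

Run:
```python
from h import *
st()
for th in np.arange(1.2,1.55,.05):
    t,f=lidpose(th); p,R=pose(t,f); print(round(th,2),t,delta(p,R))
```

```text
t 4.67 q [-0.154  0.32   0.284  1.432  0.001 -0.004] p [ 0.598 -0.093  0.478] F [-1.8  1.3  0.3]
tip unit mm [ 40.    0.4 306. ] z [ 0.102 -0.015 -0.995]
1.2 [ 39.591   0.    305.965] [-0.009 -0.004 -0.001  0.013  0.001 -0.052]
1.25 [ 51.468   0.    309.517] [-0.007  0.389 -0.058  0.209  0.    -0.052]
1.3 [ 63.503   0.    312.46 ] [-0.005  0.785 -0.097  0.404 -0.    -0.052]
1.35 [ 75.663   0.    314.785] [-0.003  1.182 -0.119  0.6   -0.001 -0.052]
1.4 [ 87.918   0.    316.488] [-0.     1.579 -0.123  0.796 -0.001 -0.052]
1.45 [100.236   0.    317.565] [ 0.002  1.977 -0.11   0.991 -0.002 -0.052]
1.5 [112.585   0.    318.014] [ 0.004  2.373 -0.079  1.187 -0.003 -0.052]
1.55 [124.934   0.    317.834] [ 0.006  2.768 -0.031  1.382 -0.003 -0.052]
```

arm_command(deltas=[[0,0.38,-0.06,0.2,0,0,0],[0,0.77,-0.1,0.4,0,0,0],[0,1.17,-0.12,0.6,0,0,0],[0,1.5,-0.12,0.8,0,0,0],[0,1.85,-0.11,1.0,0,0,0],[0,2.1,-0.1,1.0,0,0,0],[0,2.1,-0.1,1.0,0,0,0],[0,2.1,-0.1,1.0,0,0,0]])

```text
clock: 5.33
tool_pos: [0.6801, -0.1056, 0.4895]
eef_rot: [[0.15, 0.989, -0.001], [0.989, -0.15, 0.0], [0.0, -0.001, -1.0]]
contact_force: [0.4, -0.5, -0.5]
opening: 0.0002
```

Run:
```python
from h import *
st()
import cv2
a=arm.grab_frame('side')[60:330,230:490,::-1]; b=arm.grab_frame('scene')[50:320,110:370,::-1]
cv2.imwrite('pics/s4.png',cv2.resize(np.hstack([a,b]),None,fx=1.5,fy=1.5))
```

```text
t 5.33 q [-0.154  0.551  0.687  1.709  0.    -0.003] p [ 0.68  -0.106  0.489] F [ 0.4 -0.5 -0.5]
tip unit mm [105.2  -0.3 316.1] z [-0.001  0.    -1.   ]
```

View pics/s4.png

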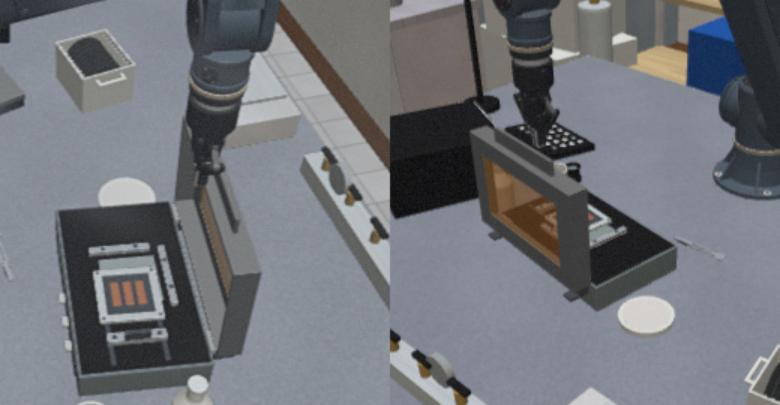

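arm_command(deltas=[[0,-0.9,0,0,0,0,0],[0,-1.8,0,0,0,0,0],[0.1,-2.7,0.5,0,0,0,0],[0.2,-3.6,1,0,0,0,0],[0,-4.5,1.5,0,0,0,0],[0,-5.2,2,0,0,0,0],[0,-5.3,2.8,0,0,0,0],[0,-5.3,3.2,0,0,0,0]])

```text
clock: 6.1
tool_pos: [0.4666, -0.0732, 0.36]
eef_rot: [[0.151, 0.989, -0.002], [0.989, -0.151, 0.001], [0.0, -0.002, -1.0]]
contact_force: [0.7, -0.5, -0.1]
opening: 0.0001
```

Run:
```python
from h import *
st()
import cv2
i=arm.grab_frame('side'); cv2.imwrite('pics/side5.png',i[:,:,::-1])
a=i[180:325,255:420,::-1]; 
cv2.imwrite('pics/s5.png',cv2.resize(a,None,fx=4,fy=4,interpolation=cv2.INTER_CUBIC))
```

```text
t 6.1 q [-0.156  0.17  -0.219  1.185  0.    -0.005] p [ 0.467 -0.073  0.36 ] F [ 0.7 -0.5 -0.1]
tip unit mm [-111.     0.9  186.6] z [-0.002  0.001 -1.   ]
```

View pics/s5.png

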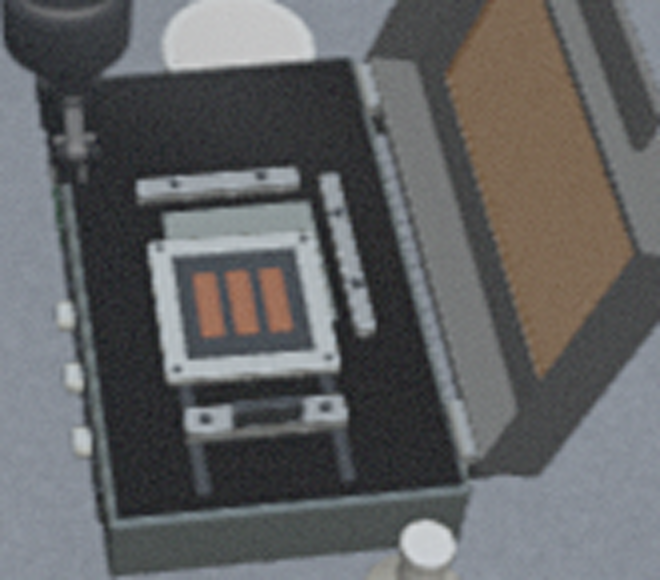

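Run:
```python
from h import *
c=arm.calibration('side')
for n,p,z in [('FL',(149,243),88),('RL',(313,233),88),('RR',(340,372),88),('FR',(167,383),88),('fjaw ends foot',(138,203),80),('',(300,190),80),('fence top near-end L',(320,176),90),('fence R',(358,335),80),('jaw foot F',(190,441),80),('jaw foot R',(346,425),80),('jaw face top F',(186,409),92),('jaw face top R',(346,396),92),('housing FR',(110,520),80),('RR',(470,487),80),('RL',(352,60),80)]:
    print(n,unit(ray(c,np.array(p)/4+[255,180],z/1000)).round(1))
```

```text
FL [-53.5  20.1  88. ]
RL [56.8 16.4 88. ]
RR [ 53.2 -96.1  88. ]
FR [-57.1 -92.1  88. ]
fjaw ends foot [-55.3  61.4  80. ]
 [56.7 60.5 80. ]
fence top near-end L [70.3 63.2 90. ]
fence R [ 72.2 -63.6  80. ]
jaw foot F [ -47.9 -131.2   80. ]
jaw foot R [  51.  -130.5   80. ]
jaw face top F [ -48.6 -115.4   92. ]
jaw face top R [  52.6 -117.    92. ]
housing FR [-104.2 -181.3   80. ]
RR [ 118.  -183.2   80. ]
RL [116.2 176.5  80. ]
```

arm_command(deltas=[[-0.5,0.32,0.3,0,0,0,0],[-0.98,0.65,0.6,0,0,0,0],[-0.98,0.65,1.4,0,0,0,0],[-0.98,0.65,2.0,0,0,0,0],[-0.98,0.65,2.4,0,0,0,0],[-0.98,0.65,2.54,0,0,0,0],[-0.98,0.65,2.54,0,0,0,0]])

```text
clock: 6.73
tool_pos: [0.4896, -0.1163, 0.2593]
eef_rot: [[0.151, 0.989, -0.003], [0.989, -0.151, 0.001], [0.0, -0.003, -1.0]]
contact_force: [0.1, 0.7, 0.4]
opening: -0.0
```

Run:
```python
from h import *
st()
```

```text
t 6.73 q [-0.233  0.298 -0.325  0.951  0.    -0.082] p [ 0.49  -0.116  0.259] F [0.1 0.7 0.4]
tip unit mm [-82.  -38.3  85.9] z [-0.003  0.001 -1.   ]
```

arm_command(deltas=[[0,0.1,0.05,0,0,0,0],[0,0.2,0.06,0,0,0,0],[0,0.3,0.06,0,0,0,0],[0,0.38,0.06,0,0,0,0],[0,0.45,0.06,0,0,0,0],[0,0.52,0.06,0,0,0,0],[0,0.58,0.06,0,0,0,0],[0,0.63,0.06,0,0,0,0]])

```text
clock: 7.4
tool_pos: [0.5152, -0.1202, 0.2569]
eef_rot: [[0.151, 0.989, -0.002], [0.989, -0.151, 0.001], [0.0, -0.003, -1.0]]
contact_force: [-1.5, -0.5, 1.8]
opening: -0.0002
```

Run:
```python
from h import *
st()
```

```text
t 7.4 q [-0.229  0.339 -0.269  0.965  0.    -0.078] p [ 0.515 -0.12   0.257] F [-1.5 -0.5  1.8]
tip unit mm [-56.  -38.5  83.5] z [-0.002  0.001 -1.   ]
```

arm_command(deltas=[[0,0.03,0,0,0,0,0],[0,0.05,0,0,0,0,0],[0,0.07,0,0,0,0,0],[0,0.09,0,0,0,0,0],[0,0.1,0,0,0,0,0],[0,0.1,0,0,0,0,0]])

```text
clock: 7.9
tool_pos: [0.5191, -0.1208, 0.2569]
eef_rot: [[0.151, 0.989, -0.002], [0.989, -0.151, 0.001], [0.0, -0.002, -1.0]]
contact_force: [-1.1, -0.5, 0.6]
opening: -0.0
```

arm_command(deltas=[[0,0.02,0,0,0,0,0],[0,0.02,0,0,0,0,0]])

```text
clock: 8.07
tool_pos: [0.5199, -0.1209, 0.2569]
eef_rot: [[0.151, 0.989, -0.002], [0.989, -0.151, 0.001], [0.0, -0.002, -1.0]]
contact_force: [-1.3, -0.1, 0.6]
opening: 0.0003
```

arm_command(deltas=[[0,0.02,0,0,0,0,0],[0,0.02,0,0,0,0,0]])

```text
clock: 8.23
tool_pos: [0.5202, -0.121, 0.2568]
eef_rot: [[0.15, 0.989, -0.003], [0.989, -0.15, 0.001], [0.0, -0.003, -1.0]]
contact_force: [-5.0, 0.5, 2.3]
opening: -0.0002
```

arm_command(deltas=[[0,0.02,0,0,0,0,0],[0,0.02,0,0,0,0,0],[0,0.02,0,0,0,0,0]])

```text
clock: 8.48
tool_pos: [0.5205, -0.1211, 0.2568]
eef_rot: [[0.151, 0.989, -0.004], [0.989, -0.151, 0.001], [0.0, -0.004, -1.0]]
contact_force: [-8.5, 0.3, 4.0]
opening: 0.0
```

arm_command(deltas=[[0,0.02,0,0,0,0,0],[0,0.02,0,0,0,0,0],[0,0.02,0,0,0,0,0]])

```text
clock: 8.73
tool_pos: [0.5208, -0.1211, 0.2566]
eef_rot: [[0.151, 0.989, -0.006], [0.989, -0.151, 0.001], [0.0, -0.006, -1.0]]
contact_force: [-10.8, 0.3, 7.3]
opening: -0.0001
```

arm_command(deltas=[[0,0.02,0,0,0,0,0],[0,0.02,0,0,0,0,0],[0,0.02,0,0,0,0,0]])

```text
clock: 8.98
tool_pos: [0.521, -0.1211, 0.2566]
eef_rot: [[0.151, 0.989, -0.007], [0.989, -0.151, 0.001], [0.0, -0.007, -1.0]]
contact_force: [-13.2, 1.3, 9.2]
opening: 0.0001
```

Run:
```python
from h import *
st()
```

```text
t 8.98 q [-0.228  0.35  -0.253  0.975 -0.001 -0.077] p [ 0.521 -0.121  0.257] F [-13.2   1.3   9.2]
tip unit mm [-50.9 -38.6  83.2] z [-0.007  0.001 -1.   ]
```

arm_command(deltas=[[0,-0.4,0,0,0,0,0],[0,-0.4,-0.9,0,0,0,0],[-0.3,-0.2,-1.6,0,0,0,0],[-1.2,0.3,-1.6,0,0,0,0],[-2.1,0.8,-1.6,0,0,0,0],[-3,1.25,-1.6,0,0,0,0],[-3.1,1.25,-1.4,0,0,0,0],[-3.1,1.25,-1.4,0,0,0,0]])

```text
clock: 9.65
tool_pos: [0.5542, -0.2538, 0.3112]
eef_rot: [[0.153, 0.988, -0.003], [0.988, -0.153, 0.001], [0.0, -0.003, -1.0]]
contact_force: [0.2, 1.2, -0.5]
opening: -0.0001
```

Run:
```python
from h import *
import cv2
st()
i=arm.grab_frame('side'); cv2.imwrite('pics/side6.png',i[:,:,::-1])
a=i[180:325,255:420,::-1]; 
cv2.imwrite('pics/s6.png',cv2.resize(a,None,fx=4,fy=4,interpolation=cv2.INTER_CUBIC))
```

```text
t 9.65 q [-0.429  0.425  0.021  1.169 -0.    -0.275] p [ 0.554 -0.254  0.311] F [ 0.2  1.2 -0.5]
tip unit mm [   1.9 -165.1  137.8] z [-0.003  0.001 -1.   ]
```

View pics/s6.png

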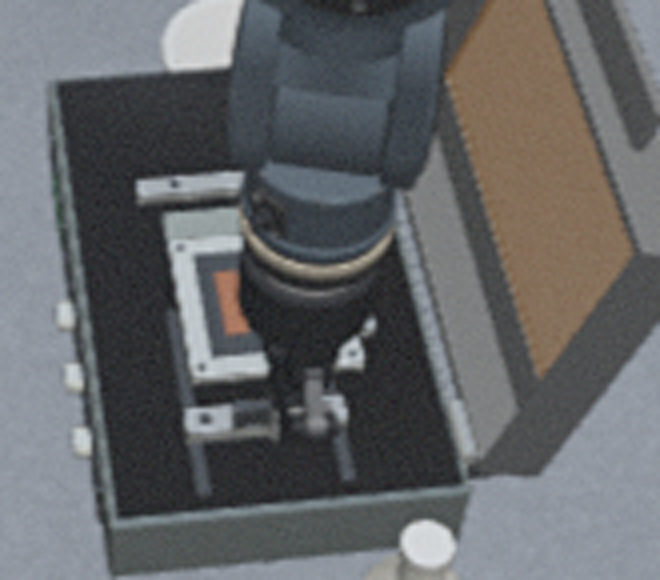

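arm_command(deltas=[[0,0,0.5,0,0,0,0],[0,0,1,0,0,0,0],[0,0,1.25,0,0,0,0],[0.1,-0.03,1.25,0,0,0,0],[0.2,-0.03,1.25,0,0,0,0],[0.3,-0.03,1.25,0,0,0,0],[0.4,-0.03,1.25,0,0,0,0],[0.48,-0.03,1.25,0,0,0,0]])

```text
clock: 10.37
tool_pos: [0.5559, -0.2318, 0.264]
eef_rot: [[0.15, 0.989, -0.0], [0.989, -0.15, -0.001], [-0.001, -0.0, -1.0]]
contact_force: [-0.7, -1.8, -0.0]
opening: -0.0
```

arm_command(deltas=[[0.08,0,0,0,0,0,0],[0.16,0,0,0,0,0,0],[0.24,0,0,0,0,0,0],[0.32,0,0,0,0,0,0],[0.4,0,0,0,0,0,0],[0.4,0,0,0,0,0,0]])

```text
clock: 10.87
tool_pos: [0.5579, -0.216, 0.2627]
eef_rot: [[0.15, 0.989, -0.002], [0.989, -0.15, 0.001], [0.001, -0.002, -1.0]]
contact_force: [0.2, 0.7, -0.8]
opening: -0.0001
```

Run:
```python
from h import *
st()
```

```text
t 10.87 q [-0.369  0.44  -0.087  1.045  0.    -0.219] p [ 0.558 -0.216  0.263] F [ 0.2  0.7 -0.8]
tip unit mm [   0.2 -127.    89.3] z [-0.002  0.001 -1.   ]
```

arm_command(deltas=[[0.08,0,0,0,0,0,0],[0.18,0,0,0,0,0,0],[0.28,0,0,0,0,0,0],[0.38,0,0,0,0,0,0],[0.48,0,0,0,0,0,0],[0.58,0,0,0,0,0,0],[0.66,0,0,0,0,0,0],[0.7,0,0,0,0,0,0]])

```text
clock: 11.53
tool_pos: [0.562, -0.1883, 0.2627]
eef_rot: [[0.15, 0.989, -0.002], [0.989, -0.15, 0.001], [0.0, -0.003, -1.0]]
contact_force: [-1.3, -2.6, 0.4]
opening: 0.0
```

arm_command(deltas=[[0.06,0,0,0,0,0,0],[0.12,0,0,0,0,0,0],[0.17,0,0,0,0,0,0],[0.2,0,0,0,0,0,0],[0.2,0,0,0,0,0,0]])

```text
clock: 11.95
tool_pos: [0.5633, -0.1806, 0.2627]
eef_rot: [[0.15, 0.989, -0.002], [0.989, -0.15, 0.001], [0.001, -0.002, -1.0]]
contact_force: [-0.4, -0.8, -0.8]
opening: 0.0003
```

Run:
```python
from h import *
st()
```

```text
t 11.95 q [-0.31   0.43  -0.105  1.038  0.    -0.16 ] p [ 0.563 -0.181  0.263] F [-0.4 -0.8 -0.8]
tip unit mm [  0.3 -91.3  89.3] z [-0.002  0.001 -1.   ]
```

arm_command(deltas=[[0.04,0,0,0,0,0,0],[0.08,0,0,0,0,0,0],[0.12,0,0,0,0,0,0],[0.14,0,0,0,0,0,0],[0.14,0,0,0,0,0,0]])

```text
clock: 12.37
tool_pos: [0.5642, -0.1752, 0.2627]
eef_rot: [[0.15, 0.989, -0.002], [0.989, -0.15, 0.001], [0.0, -0.002, -1.0]]
contact_force: [-2.0, -0.5, -0.1]
opening: 0.0001
```

arm_command(deltas=[[0.02,0,0,0,0,0,0],[0.04,0,0,0,0,0,0],[0.04,0,0,0,0,0,0]])

```text
clock: 12.62
tool_pos: [0.5644, -0.1737, 0.2628]
eef_rot: [[0.15, 0.989, -0.002], [0.989, -0.15, 0.001], [0.0, -0.002, -1.0]]
contact_force: [-2.3, -2.6, -0.9]
opening: 0.0002
```

arm_command(deltas=[[0.02,0,0,0,0,0,0],[0.03,0,0,0,0,0,0],[0.03,0,0,0,0,0,0]])

```text
clock: 12.87
tool_pos: [0.5646, -0.1725, 0.2628]
eef_rot: [[0.15, 0.989, -0.002], [0.989, -0.15, 0.001], [0.0, -0.002, -1.0]]
contact_force: [-2.6, -2.8, -0.9]
opening: -0.0001
```

arm_command(deltas=[[0.02,0,0,0,0,0,0],[0.03,0,0,0,0,0,0],[0.03,0,0,0,0,0,0]])

```text
clock: 13.12
tool_pos: [0.5647, -0.1714, 0.2628]
eef_rot: [[0.15, 0.989, -0.002], [0.989, -0.15, 0.001], [0.0, -0.002, -1.0]]
contact_force: [-1.8, -2.1, -1.2]
opening: 0.0002
```

Run:
```python
from h import *
st()
```

```text
t 13.12 q [-0.295  0.428 -0.109  1.037  0.    -0.144] p [ 0.565 -0.171  0.263] F [-1.8 -2.1 -1.2]
tip unit mm [  0.5 -82.   89.4] z [-0.002  0.001 -1.   ]
```

Not yet firm; continue in ~1 mm steps.

arm_command(deltas=[[0.02,0,0,0,0,0,0],[0.03,0,0,0,0,0,0],[0.03,0,0,0,0,0,0]])

```text
clock: 13.37
tool_pos: [0.5649, -0.1703, 0.2628]
eef_rot: [[0.15, 0.989, -0.002], [0.989, -0.15, 0.0], [-0.0, -0.002, -1.0]]
contact_force: [-2.3, -3.3, -1.3]
opening: -0.0001
```

arm_command(deltas=[[0.02,0,0,0,0,0,0],[0.02,0,0,0,0,0,0]])

```text
clock: 13.53
tool_pos: [0.565, -0.17, 0.2628]
eef_rot: [[0.151, 0.989, -0.002], [0.989, -0.151, -0.001], [-0.001, -0.002, -1.0]]
contact_force: [-3.3, -6.8, -0.9]
opening: -0.0001
```

arm_command(deltas=[[0.02,0,0,0,0,0,0],[0.02,0,0,0,0,0,0]])

```text
clock: 13.7
tool_pos: [0.565, -0.1696, 0.2628]
eef_rot: [[0.152, 0.988, -0.003], [0.988, -0.152, -0.002], [-0.003, -0.002, -1.0]]
contact_force: [-3.4, -9.6, -0.5]
opening: 0.0002
```

arm_command(deltas=[[0.02,0,0,0,0,0,0],[0.02,0,0,0,0,0,0]])

```text
clock: 13.87
tool_pos: [0.5651, -0.1694, 0.2628]
eef_rot: [[0.152, 0.988, -0.003], [0.988, -0.152, -0.004], [-0.004, -0.002, -1.0]]
contact_force: [-4.6, -13.5, -1.1]
opening: -0.0002
```

Run:
```python
from h import *
st()
```

```text
t 13.87 q [-0.29   0.427 -0.11   1.036 -0.004 -0.138] p [ 0.565 -0.169  0.263] F [ -4.6 -13.5  -1.1]
tip unit mm [  0.5 -80.7  89.4] z [-0.003 -0.004 -1.   ]
```

arm_command(deltas=[[-0.3,0,0,0,0,0,0],[-0.4,0,-0.8,0,0,0,0],[-0.4,0,-1.6,0,0,0,0],[-0.2,-0.7,-2.2,0,0,0,0],[0.6,-1.4,-2.2,0,0,0,0],[1.4,-2.1,-2.2,0,0,0,0],[2.1,-2.7,-2.2,0,0,0,0],[2.15,-2.7,-2.2,0,0,0,0]])

```text
clock: 14.53
tool_pos: [0.4682, -0.0632, 0.3516]
eef_rot: [[0.148, 0.989, -0.003], [0.989, -0.148, 0.003], [0.003, -0.004, -1.0]]
contact_force: [1.1, 0.0, -0.4]
opening: -0.0005
```

Run:
```python
from h import *
import cv2
st()
i=arm.grab_frame('side'); cv2.imwrite('pics/side7.png',i[:,:,::-1])
a=i[180:325,255:420,::-1]; 
cv2.imwrite('pics/s7.png',cv2.resize(a,None,fx=4,fy=4,interpolation=cv2.INTER_CUBIC))
```

```text
t 14.53 q [-0.135  0.176 -0.234  1.165  0.003  0.013] p [ 0.468 -0.063  0.352] F [ 1.1  0.  -0.4]
tip unit mm [-111.    11.6  178.2] z [-0.003  0.003 -1.   ]
```

View pics/s7.png

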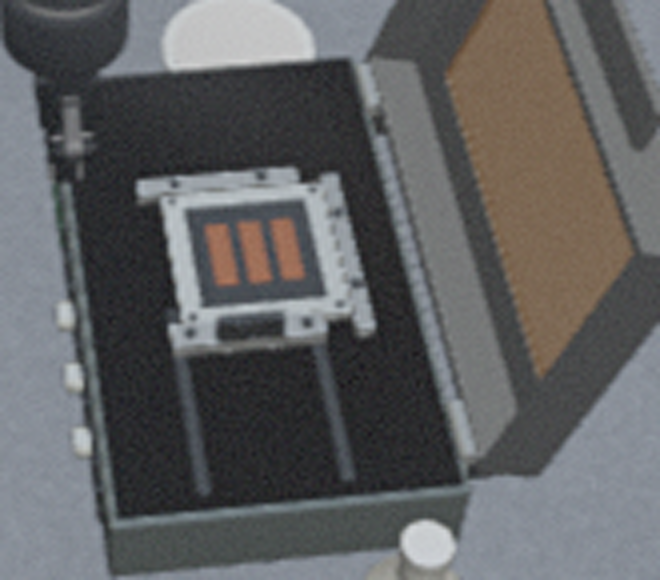

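arm_command(deltas=[[-0.17,0.35,0.8,0,0,0,0],[-0.17,0.7,1.6,0,0,0,0],[-0.17,0.7,2.1,0,0,0,0],[-0.17,0.7,2.35,0,0,0,0],[-0.17,0.7,2.35,0,0,0,0],[-0.17,0.85,2.35,0,0,0,0],[-0.17,1.0,2.35,0,0,0,0],[-0.17,1.1,2.35,0,0,0,0]])

```text
clock: 15.25
tool_pos: [0.5153, -0.0803, 0.2584]
eef_rot: [[0.151, 0.989, 0.001], [0.989, -0.151, 0.0], [0.0, 0.001, -1.0]]
contact_force: [0.6, -0.9, -0.0]
opening: 0.0003
```

Run:
```python
from h import *
st()
```

```text
t 15.25 q [-0.155  0.325 -0.287  0.959  0.    -0.004] p [ 0.515 -0.08   0.258] F [ 0.6 -0.9 -0. ]
tip unit mm [-61.1   1.   85. ] z [ 0.001  0.    -1.   ]
```

arm_command(deltas=[[0,0.05,0.03,0,0,0,0],[0,0.1,0.03,0,0,0,0],[0,0.14,0.03,0,0,0,0],[0,0.17,0.03,0,0,0,0],[0,0.19,0.03,0,0,0,0],[0,0.19,0.03,0,0,0,0]])

```text
clock: 15.75
tool_pos: [0.5215, -0.0811, 0.2558]
eef_rot: [[0.15, 0.989, -0.002], [0.989, -0.15, 0.001], [0.0, -0.002, -1.0]]
contact_force: [-0.4, -0.6, 0.6]
opening: -0.0002
```

arm_command(deltas=[[0,0.02,0,0,0,0,0],[0,0.03,0,0,0,0,0],[0,0.03,0,0,0,0,0]])

```text
clock: 16.0
tool_pos: [0.5227, -0.0813, 0.2557]
eef_rot: [[0.15, 0.989, -0.002], [0.989, -0.15, 0.001], [0.0, -0.002, -1.0]]
contact_force: [-0.5, 0.3, -0.6]
opening: -0.0001
```

arm_command(deltas=[[0,0.02,0,0,0,0,0],[0,0.03,0,0,0,0,0],[0,0.03,0,0,0,0,0]])

```text
clock: 16.25
tool_pos: [0.5239, -0.0815, 0.2557]
eef_rot: [[0.15, 0.989, -0.002], [0.989, -0.15, 0.001], [0.0, -0.002, -1.0]]
contact_force: [0.2, -0.3, 0.6]
opening: -0.0
```

Run:
```python
from h import *
st()
```

```text
t 16.25 q [-0.154  0.342 -0.269  0.963  0.    -0.003] p [ 0.524 -0.082  0.256] F [ 0.2 -0.3  0.6]
tip unit mm [-53.    1.1  82.3] z [-0.002  0.001 -1.   ]
```

arm_command(deltas=[[0,0.02,0,0,0,0,0],[0,0.03,0,0,0,0,0],[0,0.03,0,0,0,0,0]])

```text
clock: 16.5
tool_pos: [0.5251, -0.0817, 0.2557]
eef_rot: [[0.15, 0.989, -0.002], [0.989, -0.15, 0.0], [0.0, -0.002, -1.0]]
contact_force: [-0.4, -1.2, -0.6]
opening: -0.0002
```

arm_command(deltas=[[0,0.02,0,0,0,0,0],[0,0.02,0,0,0,0,0]])

```text
clock: 16.67
tool_pos: [0.5257, -0.0818, 0.2556]
eef_rot: [[0.151, 0.989, -0.003], [0.989, -0.151, 0.001], [0.0, -0.003, -1.0]]
contact_force: [-1.2, -0.2, 0.1]
opening: -0.0002
```

arm_command(deltas=[[0,0.02,0,0,0,0,0],[0,0.02,0,0,0,0,0]])

```text
clock: 16.83
tool_pos: [0.5261, -0.0818, 0.2556]
eef_rot: [[0.151, 0.989, -0.004], [0.989, -0.151, 0.001], [0.0, -0.004, -1.0]]
contact_force: [-5.1, 0.7, 2.8]
opening: 0.0
```

arm_command(deltas=[[0,0.02,0,0,0,0,0],[0,0.02,0,0,0,0,0]])

```text
clock: 17.0
tool_pos: [0.5263, -0.0818, 0.2555]
eef_rot: [[0.15, 0.989, -0.005], [0.989, -0.15, 0.001], [0.0, -0.005, -1.0]]
contact_force: [-8.3, 1.5, 4.3]
opening: -0.0001
```

Run:
```python
from h import *
st()
```

```text
t 17.0 q [-0.154  0.347 -0.261  0.968  0.    -0.003] p [ 0.526 -0.082  0.256] F [-8.3  1.5  4.3]
tip unit mm [-51.    1.   82.1] z [-0.005  0.001 -1.   ]
```

arm_command(deltas=[[0,-0.4,0,0,0,0,0],[0,-0.8,-0.5,0,0,0,0],[0,-1.3,-1.3,0,0,0,0],[0,-1.6,-2.2,0,0,0,0],[0,-2,-3,0,0,0,0],[0,-2,-3,0,0,0,0],[0,-2,-3,0,0,0,0]])

```text
clock: 17.58
tool_pos: [0.4487, -0.0701, 0.378]
eef_rot: [[0.15, 0.989, 0.003], [0.989, -0.15, -0.0], [0.0, 0.003, -1.0]]
contact_force: [0.1, 0.9, 0.0]
opening: -0.0
```

Run:
```python
from h import *
import cv2
st()
i=arm.grab_frame('side'); cv2.imwrite('pics/side8.png',i[:,:,::-1])
b=arm.grab_frame('side').astype(float)
a=((i.astype(float)+b)/2).astype('uint8')[215:275,285:360,::-1]
cv2.imwrite('pics/s8.png',cv2.resize(a,None,fx=9,fy=9,interpolation=cv2.INTER_CUBIC))
c=arm.calibration('side')
for P in [(-40,60,88),(70,60,88),(70,-50,88),(-40,-50,88),(-50,-68,80),(50,-68,80)]:
    print(P,((proj(c,W(U,[P]))[0]-[285,215])*9).round(0))
```

```text
t 17.58 q [-0.155  0.127 -0.224  1.217  0.    -0.004] p [ 0.449 -0.07   0.378] F [0.1 0.9 0. ]
tip unit mm [-128.1    1.5  204.6] z [ 0.003 -0.    -1.   ]
(-40, 60, 88) [ 92. 124.]
(70, 60, 88) [450.  93.]
(70, -50, 88) [521. 385.]
(-40, -50, 88) [145. 420.]
(-50, -68, 80) [118. 490.]
(50, -68, 80) [463. 458.]
```

View pics/s8.png

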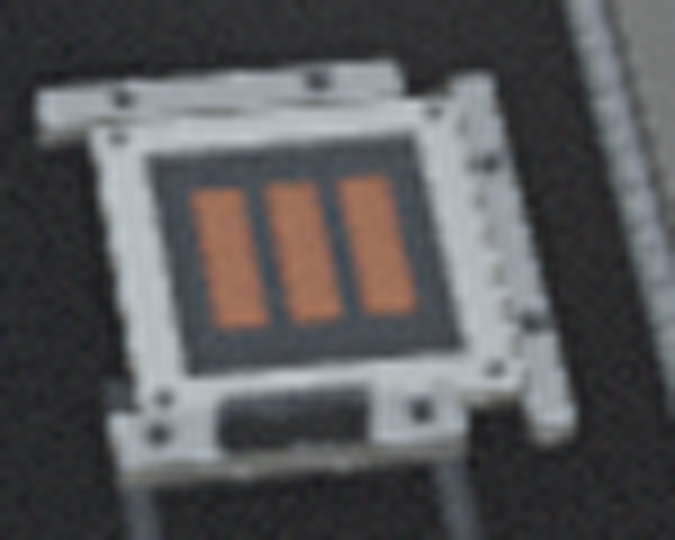

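Run:
```python
from h import *
print(np.round(arm.observe()['contact_force'],1)); print(arm.hand_in())
```

```text
[-1.2 -0.1  0.1]
the job is handed in; nothing more can be done
None
```

I handed the job in at about 17.7 s of the 61 s allowed. The lid is open, the mask frame is pushed home and the slide jaw is closed on it.

- **Lid:** I lifted it by the lip at about 0.6 rad/s to roughly 1.48 rad, and from there it went over by itself. It looked the same, leaning back, in three pictures from 6.1 to 14.5 s. I did not measure its final angle, and I had no reading of its speed as it settled.
- **Frame against the rear fence:** It took two gentle pushes, peaking at about 16 N and 9 N at the wrist. Both stopped firmly at the same place, with the finger axis at x ≈ -51 mm, which is the value expected for a frame fully home.
- **Slide jaw:** I closed it in roughly 1 mm steps until it stopped firmly at about 14 N. By finger position it stopped about 1.8 mm farther along than I calculated. I put this down to error in the finger width and the unit position.
- **Last picture:** The frame corners I read matched their home positions to within about 0.5 mm. The jaw's foot matched its closed position to about 2 mm, which is as fine as the picture resolves. That is coarser than the 1.5 mm tolerance, so the jaw result rests mainly on the firm stop.
- **Bystanders:** My moves kept clear of all of them, but I did not measure their positions afterwards. The arm was clear of everything at hand-in.

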